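Touch-latch reagent cupboard

TASK

Open the small bench cupboard's wider door: it has no handle, so press its free edge in with the fingertips until the push-to-open catch lets go and let it spring ajar, then push it from behind with the outside of the fingers until it stands wide open, about square to the cupboard's front. Leave the narrow door shut and the glassware and bottle where they stand, and grasp nothing.

Things in the scene. Friction and masses are not known exactly. Their poses are not given: they have to be found in the camera images.
- cupboard: Grey laminate bench cupboard, fixed, 200 deep (x) x 270 wide (y) x 200 mm high (z). Origin: centre of its underside. Front faces its -x. Two handleless wooden doors side by side cover the front, 14 mm thick, outer faces 121 mm from the origin along -x, inner faces 7 mm clear of the carcass front (at -100 mm), 4 to 198 mm above the bench. Nothing stands on it.
- wide_door (a joint): Angle (rad) of the wide door, 155 mm wide; upright hinge with steel knuckles at the cupboard's +y end, free edge next to the narrow door. 0 shut and latched, positive opening outward (to 1.6), negative pressed in (stop at -0.055). Once freed it springs out to about 0.5; beyond that a stiff hinge keeps it where pushed (about 3 N at the free edge), though from over 1.4 it may sink back to 1.4.
- narrow_door (a joint): Angle (rad) of the narrow door, 111 mm wide, with the same sort of catch and its hinge at the cupboard's -y end; 0 shut, positive opening outward. It must stay shut.
- wide_door_press (a point): Point on the wide door's outer face where it is best pressed: 30 mm from the free edge, 125 mm from the hinge axis, 180 mm above the bench (18 mm below the door's top). A fingertip over the top 25 mm of the door is enough. Moves with the door. Pressing 4 mm (0.03 rad, about 5 N) frees the catch for good (it does not latch again); stop at 7 mm. The door then follows the finger out.
- wide_door_hinge (a point): Point on the wide door's upright hinge axis, level with the door's top (198 mm above the bench); the axis runs in the middle of the door's thickness, 14 mm in front of the carcass front. Its axes are the cupboard's: shut, the door extends from here along -y; it opens towards -x. The door's inner face lies 7 mm behind the line from this axis to the free edge.
- bottle: Amber bottle, 64 mm across, 115 mm high, standing loose on the bench in front of the narrow door. Origin: centre of its underside.
- beaker: Glass beaker, 66 mm across, 85 mm high, loose on the bench in front of the cupboard. Origin: centre of its underside.
- dish: White dish, 84 mm across, 18 mm high, loose on the bench in front of the cupboard. Origin: centre of its underside.
Mind the look-alikes: they are no part of the job. Of the things that look like the bottle, take the one that is farthest to the robot's left at the start.

How it is judged:
By the outcome, as a careful person would: the job done as asked, in the order asked, and still so for the second after the job is handed in, with the robot touching nothing.
It also fails if it takes over 48 s, if anything falls off the work surface, if the arm or the gripper's body presses on something with over 40 N, if the wrist force passes 120 N, or if a joint passes its speed limit or range.

ROBOT

A 6-joint arm with a two-finger parallel gripper is mounted at the origin on the work surface. World frame = base frame: x ahead of the robot, y to its left, z up, the work surface at z = 0. Lengths are in m, angles in degrees, forces in N, time in s.
With the tool pointing down it reaches from about 0.4 to 0.925 m from the base axis. Payload 12.5 kg.
Tool frame: the origin (TCP) lies at the very end of the fingers, on their centre line; the grasp point (between the pads) lies 19 mm behind it; z points along the fingers, y is the line along which they close (so a half turn about z gives the same grasp; the last joint's range is limited). The gripper opens to 95 mm and grips with 3 to 60 N. Pads are 20 mm wide; open, the fingers measure 119 mm over their backs; the gripper's body (75 mm by 180 mm) begins 59 mm behind the grasp point.
Start: joints at [62.991, 28.126, 89.318, -0, 62.55, -6.05], TCP at [0.224, 0.584, 0.215] pointing down, gripper open.
Joint ranges: [-177.58, 177.58], [-47.91, 125.51], [2.72, 160], [-65.01, 245.01], [3.68, 167.84], [-153.87, 153.87]. Speed limits (degrees/s): [127.2, 127.2, 159.86, 180, 180, 180].

INTERFACE

Orientations are given as a 3x3 rotation matrix whose columns are the frame's x, y, z axes.
In Python, from bench import arm gives the robot as it stands.
- The arm moves only by the shell command python3 -m inch 'ROWS' [FORCE]. ROWS is JSON, a list that holds one entry, the list of rows, each a list of 7 numbers: the turn, a rotation vector about the tool's x, y, z in rad, then the shift along the tool's x, y, z in m, then the opening, from 0 (shut) to 1 (fully open). A call has 1 to 5 rows; each row shifts and turns the commanded pose from where the row before left it, along the tool's axes as they then stand; what a row does not reach is not made up. A row lasts 1/12 s, in which the tool goes at most 41.7 mm and 7.16 degrees, less where a joint would pass 70% of its speed; a pose out of reach is approached as far as the arm can. A call with a gripper value outside its range is refused whole. The fingers move at their own pace and stop on an object; FORCE is the grip in N (left out, the last holds). Time passes only in rows, so rows that do not move let the fingers close. It gives the time, the measured TCP pose, the force, the opening and the grip force at its end, in the units of the state.
- arm.read_state(): the state, without advancing time (a new reading comes with each control period).
- arm.snapshot(name): name is "scene" or "top" or "wrist"; returns a dict with "frame" (384x512x3 uint8, red, green, blue), "intrinsics" (3x3 intrinsics, pixels), "R" (3x3) and "t" (3): a world point X has camera coordinates R X + t; the wrist camera has in their place "mount" (4x4, takes a point from camera to tool coordinates, whose origin is the TCP and whose axes are the flange's). Camera axes: x right, y down, z forward; pixel columns grow to the right and rows downward; lengths in m; the calibration is good to about 2 mm. A picture is of the moment at which its call begins: read the wrist's pose just before it. There is no depth.
- arm.finish_job(): hands the job in; it is judged then, once.
The state is a dict: "clock": time; "joint_pos": joint angles; "dq": joint speeds; "tau": joint torques, N m; "eef_pos": TCP position; "orientation": TCP orientation; "ft_force": force on the tool from outside, world axes, zero at the start; "torque": the same for the moment, N m; "gripper_width": finger opening in m; "finger_force": force on a finger pad.
Only numpy, scipy, OpenCV 4.12 (cv2) and the standard library are available. Lean on these libraries where they do the work, as an engineer would, in place of code of your own. Each camera call takes 0.05 s, during which the arm holds its last target. There are 200 camera calls.

## Working session

There is one attempt and no reset: what is moved stays moved. The work goes in short steps, Python scripts to look and compute and a shell command to move; the robot and the scene stay as the last step left them, time stands still between calls to the robot, and variables do not carry over. Pictures are saved under pics/ and viewed, at most 10 in all, crops included, and the job is handed in when it is done.

```bash
mkdir -p pics; ls
python3 - <<'E'
from bench import arm
import cv2,pickle
d={}
for n in("scene","top"):
    s=arm.snapshot(n); d[n]=s; cv2.imwrite(f"pics/{n}0.png",cv2.resize(s["frame"][:,:,::-1],(800,600),interpolation=cv2.INTER_CUBIC))
    print(n,s["intrinsics"],s["R"],s["t"])
pickle.dump(d,open("snap.pkl","wb"))
s=arm.read_state();print(s["clock"],s["eef_pos"],s["orientation"],s["gripper_width"])
E
```

```text
pics
scene [[496.60034693   0.         271.20122706]
 [  0.         496.60034693 192.74200464]
 [  0.           0.           1.        ]] [[-0.92330036  0.38402301 -0.00653946]
 [ 0.23231849  0.54483923 -0.80571604]
 [-0.30585055 -0.74543715 -0.5922659 ]] [0.49955167 0.08239537 1.4910721 ]
top [[349.88231258   0.         256.39831115]
 [  0.         349.88231258 190.81947844]
 [  0.           0.           1.        ]] [[-0.01503619 -0.99931261 -0.03388555]
 [-0.98921989  0.01980425 -0.14509241]
 [ 0.14566375  0.03133862 -0.98883768]] [-0.1154557   0.51790946  0.97645769]
0.1 [0.22342734 0.58345739 0.21412197] [[-9.33844558e-01  3.57678817e-01 -4.52002716e-04]
 [ 3.57679090e-01  9.33844121e-01 -9.08862058e-04]
 [ 9.70193729e-05 -1.01040781e-03 -9.99999485e-01]] 0.09525666785594634
```

View pics/scene0.png

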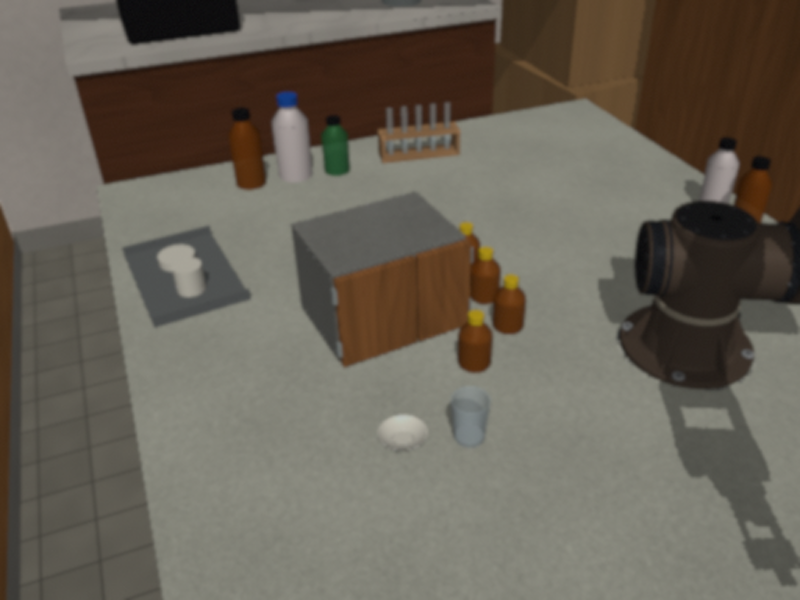

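View pics/top0.png

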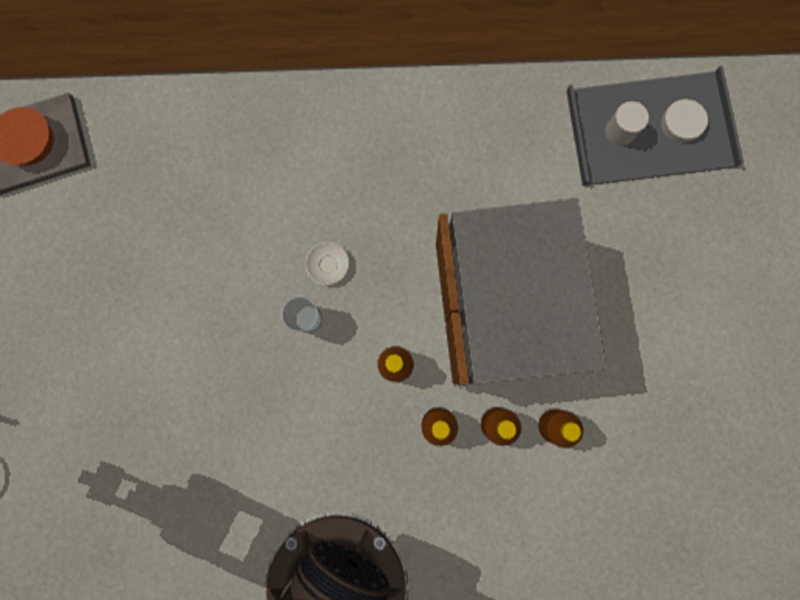

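The scene view shows the cupboard with its doors facing the camera. The knuckles are at the far left (335,295), the door gap is at (418,300), and the dish is at (403,432) with the beaker at (470,417). In the top view the front faces left (+y). The hinge end is at (443,215), the gap at (455,312) and the narrow door's end at (461,383). The bottle look-alikes are at (395,363), (440,427), (502,427) and (561,428). The one at (395,363) is farthest left and stands before the narrow door. I'll confirm it in an enlarged crop.

Run:
```python
import cv2,pickle
f=pickle.load(open("snap.pkl","rb"))["top"]["frame"][:,:,::-1]
c=f[120:270,175:395]   # 220x150
c=cv2.resize(c,None,fx=3.6,fy=3.6,interpolation=cv2.INTER_CUBIC);cv2.imwrite("pics/topcrop.png",c);print(c.shape)
```

```text
(540, 792, 3)
```

View pics/topcrop.png

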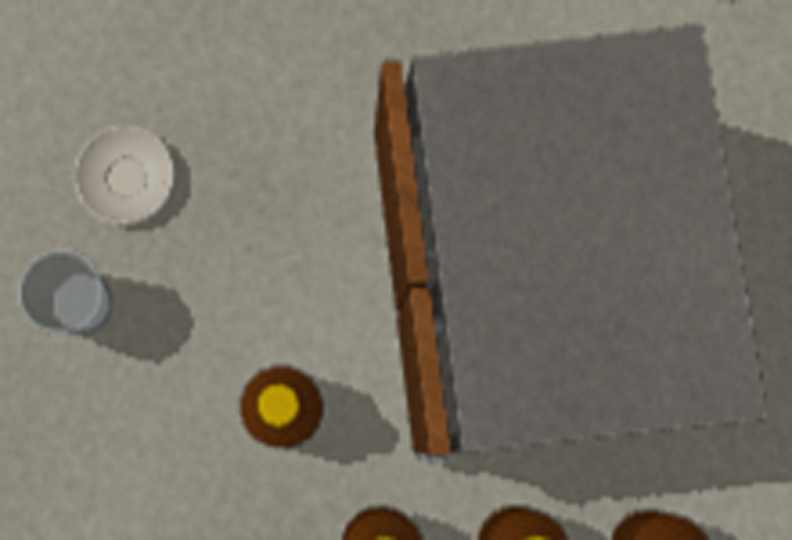

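The crop confirms the four carcass top corners at (413,58), (702,27), (765,415) and (460,450). The gap is at (416,285), the cap of the bottle meant at (278,405), the dish at (124,175), and the beaker's rim at (62,292) with its base at (80,302). The bottle before the narrow door is clearly the leftmost.

```bash
cat > h.py <<'E'
import numpy as np
def back(s,px,z):
    K,R,t=map(np.array,(s["intrinsics"],s["R"],s["t"]))
    d=R.T@np.linalg.solve(K,[px[0],px[1],1]);c=-R.T@t
    return c+d*(z-c[2])/d[2]
E
python3 - <<'E'
import numpy as np,pickle
from h import back
from scipy.optimize import least_squares
from scipy.spatial.transform import Rotation
np.set_printoptions(precision=4,suppress=True)
D=pickle.load(open("snap.pkl","rb"));s=D["top"]
P=lambda u,v:(np.array([u,v])+.5)/3.6-.5+[175,120]
W=np.array([back(s,P(*c),.2) for c in[(413,58),(702,27),(765,415),(460,450)]])
print(W,np.linalg.norm(np.diff(W,axis=0),axis=1))
L=np.array([[-.1,.135],[.1,.135],[.1,-.135],[-.1,-.135]])
rot=lambda a:np.array([[np.cos(a),-np.sin(a)],[np.sin(a),np.cos(a)]])
r=least_squares(lambda p:(L@rot(p[2]).T+p[:2]-W[:,:2]).ravel(),[.5,.1,-1.5])
p=r.x;print(p,np.degrees(p[2]),r.fun.reshape(-1,2)*1e3)
loc=lambda w:rot(p[2]).T@(w[:2]-p[:2])
w=lambda l:rot(p[2])@np.array(l)+p[:2]
for n,c,z in[("hingeend outer",(383,63),.198),("gap outer",(407,287),.198),("gap",(416,285),.198),("narrow end",(414,452),.198),("bottle",(278,405),.115),("beaker rim",(62,292),.085),("beaker base",(80,302),0.003),("dish",(124,175),.018)]:
    q=back(s,P(*c),z);print(n,q,"local",loc(q))
# scene check: project
s2=D["scene"]
def proj(s,X):
    x=s["K"]@0 if 0 else np.array(s["intrinsics"])@(np.array(s["R"])@X+s["t"]);return x[:2]/x[2]
for l in L: print("scene800",(proj(s2,np.r_[w(l),.2])+.5)*800/512)
print("hinge",w([-.114,.135]),"press",w([-.121,.01]),"out dir",rot(p[2])@[-1,0],"cup y",rot(p[2])@[0,1])
E
```

```text
[[ 0.6273 -0.2132  0.2   ]
 [ 0.6442 -0.4104  0.2   ]
 [ 0.381  -0.4349  0.2   ]
 [ 0.3614 -0.2362  0.2   ]] [0.198  0.2643 0.1996]
[ 0.5035 -0.3237 -1.4805] -84.82547542015467 [[ 1.5644  1.2562]
 [ 2.7572 -0.6488]
 [-2.9399 -0.5557]
 [-1.3818 -0.0517]]
hingeend outer [ 0.6249 -0.1926  0.198 ] local [-0.1195  0.1328]
gap outer [ 0.4696 -0.2047  0.198 ] local [-0.1215 -0.023 ]
gap [ 0.4708 -0.2108  0.198 ] local [-0.1154 -0.0223]
narrow end [ 0.3605 -0.2063  0.198 ] local [-0.1298 -0.1318]
bottle [ 0.395  -0.1135  0.115 ] local [-0.2191 -0.0891]
beaker rim [0.4845 0.0523 0.085 ] local [-0.3762  0.015 ]
beaker base [0.4858 0.0552 0.003 ] local [-0.3789  0.0166]
dish [0.5894 0.0164 0.018 ] local [-0.3309  0.1162]
scene800 [329.5677 274.0541]
scene800 [289.9381 222.0896]
scene800 [415.6996 190.0008]
scene800 [465.0612 235.1501]
hinge [ 0.6276 -0.198 ] press [ 0.5025 -0.2023] out dir [-0.0902  0.9959] cup y [0.9959 0.0902]
```

Run:
```python
import cv2,pickle
f=pickle.load(open("snap.pkl","rb"))
c=cv2.resize(f["scene"]["frame"][115:240,180:345,::-1],None,fx=4.8,fy=4.8,interpolation=cv2.INTER_CUBIC);cv2.imwrite("pics/sc.png",c)
c=cv2.resize(f["top"]["frame"][130:255,275:395,::-1],None,fx=4.8,fy=4.8,interpolation=cv2.INTER_CUBIC);cv2.imwrite("pics/tc.png",c)
```

```text
(no output)
```

View pics/sc.png

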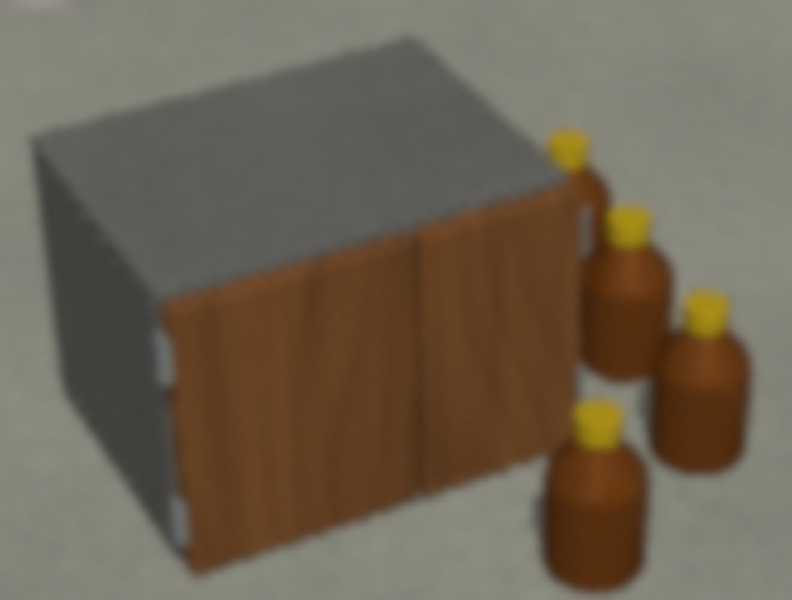

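View pics/tc.png

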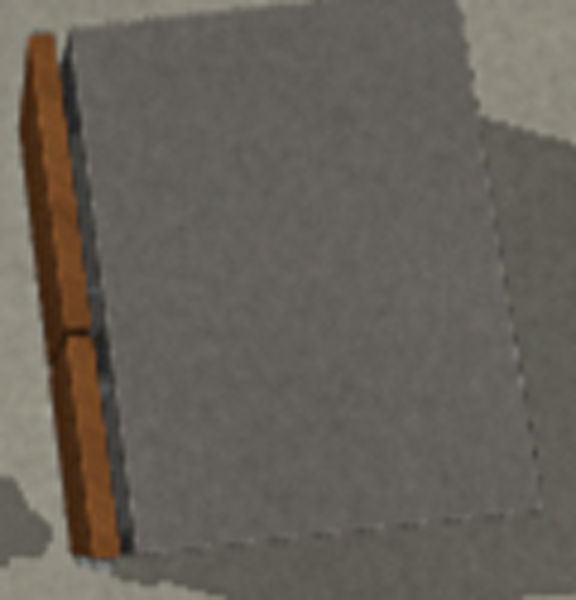

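The scene crop shows the door's outer corners at (163,303), (577,190), (197,575) and (577,452), and the carcass back corners at (33,138) and (412,38). The top crop shows the door tops at (29,35) and (75,553) outer, and (53,35) and (120,553) inner. I'll refit on both views.

```bash
cat >> h.py <<'E'
def proj(s,X):
    x=np.array(s["intrinsics"])@(np.array(s["R"])@X+s["t"]);return x[:2]/x[2]
rot=lambda a:np.array([[np.cos(a),-np.sin(a)],[np.sin(a),np.cos(a)]])
E
python3 - <<'E'
import numpy as np,pickle
from h import *
from scipy.optimize import least_squares
np.set_printoptions(precision=4,suppress=True)
D=pickle.load(open("snap.pkl","rb"))
S=lambda u,v:(np.array([u,v])+.5)/4.8-.5+[180,115]
T=lambda u,v:(np.array([u,v])+.5)/4.8-.5+[275,130]
ye=.135
O=[("scene",S(33,138),(.1,.135,.2)),("scene",S(412,38),(.1,-.135,.2)),("scene",S(163,303),(-.121,ye,.198)),("scene",S(577,190),(-.121,-ye,.198)),
("scene",S(197,575),(-.121,ye,.004)),("scene",S(577,452),(-.121,-ye,.004)),
("top",T(29,35),(-.121,ye,.198)),("top",T(75,553),(-.121,-ye,.198)),("top",T(53,35),(-.107,ye,.198)),("top",T(120,553),(-.107,-ye,.198)),
("top",T(71,32),(-.1,.135,.2)),("top",T(133,553),(-.1,-.135,.2)),("top",T(540,510),(.1,-.135,.2)),("top",T(460,0),(.1,.135,.2))]
def f(p,use):
    return np.concatenate([proj(D[n],np.r_[rot(p[2])@l[:2]+p[:2],l[2]])-px for n,px,l in O if n in use])
for use in(["scene"],["top"],["scene","top"]):
    r=least_squares(f,[.5,-.32,-1.48],args=(use,),loss="soft_l1");p=r.x
    print(use,p,np.degrees(p[2]));print(r.fun.reshape(-1,2).T.round(1))
R=rot(p[2]);w=lambda *l:R@np.array(l)+p[:2]
print("hinge",w(-.114,.135),"press",w(-.121,.015),"out",R@[-1,0],"cupy",R@[0,1],"gap",w(-.121,-.021))
np.save("cup.npy",p)
E
```

```text
['scene'] [ 0.5029 -0.3209 -1.4793] -84.7560096970545
[[-1.   0.5  0.5  1.6 -1.6 -0.2]
 [-1.3 -1.1  2.2  0.2  0.6 -1.1]]
['top'] [ 0.5026 -0.3235 -1.4868] -85.18922048528832
[[-0.1  2.8  0.6 -0.6 -0.3 -0.3 -0.  -0.3]
 [-0.5  1.4 -1.1  0.8 -1.1  0.6  1.  -3. ]]
['scene', 'top'] [ 0.5024 -0.3232 -1.4856] -85.12096875263863
[[-1.   0.7  0.   1.3 -2.  -0.5 -0.2  2.8  0.4 -0.7 -0.5 -0.4 -0.1 -0.4]
 [-1.9 -1.4  1.6 -0.1 -0.1 -1.3 -0.4  1.6 -1.   1.  -0.9  0.7  1.  -3. ]]
hinge [ 0.6272 -0.1981] press [ 0.5071 -0.2014] out [-0.0851  0.9964] cupy [0.9964 0.0851] gap [ 0.4712 -0.2044]
```

Both views agree to about 3 mm. The hinge is at about (0.627,-0.198) and the press point at (0.507,-0.201), with the outward direction (-0.085,0.996). The press is done with the fingers shut and the tool pointing down, with the tip at z of about 0.176, above all the glassware. First I move over via (0.45,0.30).

```bash
python3 -m inch '[[[0,0,0,-0.031,-0.018,0,0],[0,0,0,-0.031,-0.018,0,0],[0,0,0,-0.031,-0.018,0,0],[0,0,0,-0.031,-0.018,0,0],[0,0,0,-0.031,-0.018,0,0]]]'; python3 -m inch '[[[0,0,0,-0.031,-0.018,0,0],[0,0,0,-0.031,-0.018,0,0],[0,0,0,-0.031,-0.018,0,0],[0,0,0,-0.031,-0.018,0,0],[0,0,0,-0.031,-0.018,0,0]]]'
cat > to.py <<'E'
# to.py x y z yaw_deg : remaining shift in tool axes + turn about tool z (rad)
import sys,numpy as np
from bench import arm
s=arm.read_state();R=np.array(s["orientation"]);q=list(map(float,sys.argv[1:]))
d=R.T@(np.array(q[:3])-s["eef_pos"]);yaw=np.degrees(np.arctan2(R[1,1],R[0,1]))
print("t",s["clock"],"pos",np.round(s["eef_pos"],4),"yaw",yaw.round(2),"shift",d.round(4),"rows",(np.linalg.norm(d)/.04).round(1),"turn z",np.radians(yaw-q[3]).round(4),"F",np.round(s["ft_force"],1),"w",s["gripper_width"])
E
python3 to.py 0.502 -0.1416 0.215 69.04
```

```text
clock: 0.52
eef_pos: [0.3367, 0.4427, 0.2144]
orientation: [[-0.934, 0.357, -0.0], [0.357, 0.934, -0.0], [0.0, -0.0, -1.0]]
ft_force: [0.3, -0.0, -0.1]
gripper_width: 0.0673
finger_force: 0.0
clock: 0.93
eef_pos: [0.4494, 0.3031, 0.2145]
orientation: [[-0.934, 0.358, -0.0], [0.358, 0.934, -0.0], [0.0, -0.0, -1.0]]
ft_force: [0.5, 0.6, -0.3]
gripper_width: 0.0337
finger_force: 0.0
t 0.9333 pos [0.4494 0.3031 0.2145] yaw 69.04 shift [-0.2082 -0.3965 -0.0005] rows 11.2 turn z 0.0001 F [ 0.5  0.6 -0.3] w 0.03372110268638448
```

```bash
python3 -m inch '[[[0,0,0,-0.0174,-0.033,0,0],[0,0,0,-0.0174,-0.033,0,0],[0,0,0,-0.0174,-0.033,0,0],[0,0,0,-0.0174,-0.033,0,0],[0,0,0,-0.0174,-0.033,0,0]]]'>/dev/null; python3 -m inch '[[[0,0,0,-0.0174,-0.033,0,0],[0,0,0,-0.0174,-0.033,0,0],[0,0,0,-0.0174,-0.033,0,0],[0,0,0,-0.0174,-0.033,0,0],[0,0,0,-0.0174,-0.033,0,0]]]' >/dev/null; python3 -m inch '[[[0,0,0,-0.0174,-0.033,0,0],[0,0,-0.11,-0.0174,-0.033,0.0,0],[0,0,-0.11,0,0,0.01,0],[0,0,-0.11,0,0,0.015,0],[0,0,-0.12,0,0,0.013,0]]]'; python3 to.py 0.504 -0.1694 0.176 94.88
```

```text
clock: 2.18
eef_pos: [0.5017, -0.1406, 0.1758]
orientation: [[-0.996, -0.088, -0.0], [-0.088, 0.996, 0.0], [0.0, 0.0, -1.0]]
ft_force: [0.9, -0.3, -0.2]
gripper_width: 0.0006
finger_force: 0.0
t 2.1833 pos [ 0.5017 -0.1406  0.1758] yaw 95.03 shift [ 0.0003 -0.0289 -0.0002] rows 0.7 turn z 0.0027 F [ 0.9 -0.3 -0.2] w 0.0006326315803689372
```

```bash
python3 -m inch '[[[0,0,0,0,-0.02,0,0],[0,0,0,0,-0.014,0,0],[0,0,0,0,-0.004,0,0],[0,0,0,0,-0.002,0,0],[0,0,0,0,0,0,0]]]'; python3 -m inch '[[[0,0,0,0,-0.002,0,0],[0,0,0,0,-0.002,0,0],[0,0,0,0,0,0,0]]]'; python3 -m inch '[[[0,0,0,0,-0.002,0,0],[0,0,0,0,-0.002,0,0],[0,0,0,0,0,0,0]]]'
```

```text
clock: 2.6
eef_pos: [0.5054, -0.1799, 0.1768]
orientation: [[-0.997, -0.083, 0.0], [-0.083, 0.997, 0.0], [-0.0, -0.0, -1.0]]
ft_force: [0.1, -0.3, 0.7]
gripper_width: 0.0001
finger_force: 0.0
clock: 2.85
eef_pos: [0.5058, -0.1835, 0.1768]
orientation: [[-0.996, -0.084, 0.0], [-0.084, 0.996, -0.0], [-0.0, -0.0, -1.0]]
ft_force: [0.4, 0.7, 1.1]
gripper_width: 0.0004
finger_force: 0.0
clock: 3.1
eef_pos: [0.5061, -0.1878, 0.1767]
orientation: [[-0.996, -0.084, 0.0], [-0.084, 0.996, -0.0], [-0.0, -0.0, -1.0]]
ft_force: [-0.5, -0.1, -0.8]
gripper_width: 0.0008
finger_force: 0.0
```

```bash
python3 -m inch '[[[0,0,0,0,-0.002,0,0],[0,0,0,0,-0.001,0,0],[0,0,0,0,0,0,0]]]'|grep -E "eef|ft_"; python3 -m inch '[[[0,0,0,0,-0.001,0,0],[0,0,0,0,-0.001,0,0],[0,0,0,0,0,0,0]]]'|grep -E "eef|ft_"
```

```text
eef_pos: [0.5063, -0.1908, 0.1766]
ft_force: [-0.1, -0.2, 0.5]
eef_pos: [0.5065, -0.1928, 0.1766]
ft_force: [0.1, -0.4, 1.3]
```

```bash
python3 -m inch '[[[0,0,0,0,-0.001,0,0],[0,0,0,0,-0.001,0,0],[0,0,0,0,0,0,0]]]'|grep -E "eef|ft_"; python3 -m inch '[[[0,0,0,0,-0.001,0,0],[0,0,0,0,-0.001,0,0],[0,0,0,0,0,0,0]]]'|grep -E "eef|ft_"
```

```text
eef_pos: [0.5065, -0.1943, 0.1766]
ft_force: [-0.7, 4.2, 0.6]
eef_pos: [0.5066, -0.1961, 0.1766]
ft_force: [-0.1, 4.4, 1.0]
```

```bash
python3 -m inch '[[[0,0,0,0,-0.001,0,0],[0,0,0,0,-0.001,0,0],[0,0,0,0,0,0,0]]]'|grep -E "eef|ft_"; python3 -m inch '[[[0,0,0,0,-0.001,0,0],[0,0,0,0,-0.0005,0,0],[0,0,0,0,0,0,0]]]'|grep -E "eef|ft_"
```

```text
eef_pos: [0.5068, -0.1982, 0.1765]
ft_force: [-0.8, 4.5, 0.6]
eef_pos: [0.5069, -0.1999, 0.1765]
ft_force: [-0.9, 5.0, 2.5]
```

Pressed about 6 mm. I'll back off and let the door follow.

```bash
python3 -m inch '[[[0,0,0,0,0.003,0,0],[0,0,0,0,0.006,0,0],[0,0,0,0,0.01,0,0],[0,0,0,0,0.012,0,0],[0,0,0,0,0.012,0,0]]]'|grep -E "eef|ft_"; python3 -m inch '[[[0,0,0,0,0.015,0,0],[0,0,0,0,0.015,0,0],[0,0,0,0,0.015,0,0],[0,0,0,0,0.015,0,0],[0,0,0,0,0,-0.01,0]]]'|grep -E "eef|ft_|clock"
python3 - <<'E'
from bench import arm
import cv2,pickle
s=arm.snapshot("top");pickle.dump(s,open("top1.pkl","wb"))
c=cv2.resize(s["frame"][110:260,175:395,::-1],None,fx=3.6,fy=3.6,interpolation=cv2.INTER_CUBIC);cv2.imwrite("pics/top1.png",c)
E
```

```text
eef_pos: [0.5033, -0.1561, 0.1767]
ft_force: [0.2, 0.8, -0.6]
clock: 5.43
eef_pos: [0.4972, -0.0945, 0.1857]
ft_force: [-0.0, 0.5, -0.4]
```

View pics/top1.png

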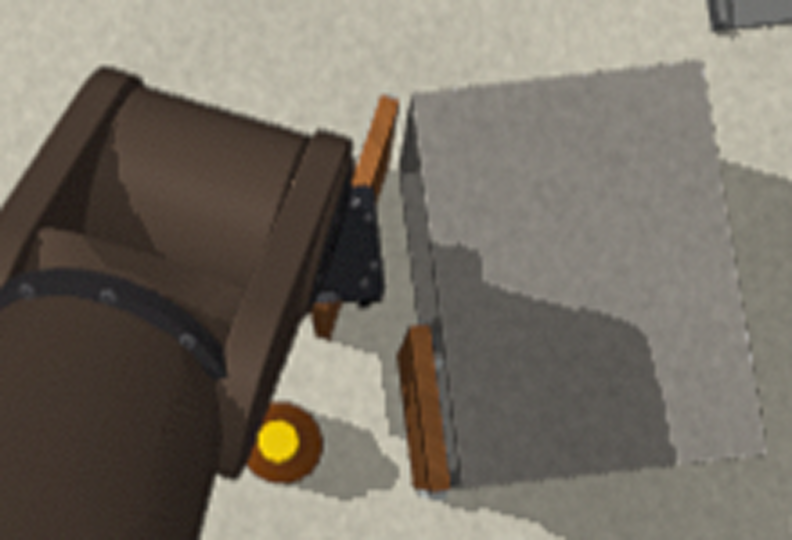

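The door stands ajar by about 0.4–0.5 rad, its top edge running from (390,98) to about (330,330) under the wrist. The narrow door is shut and the bottle unmoved at (278,440). Next I go up, over the door and down behind it.

```bash
cat > beh.py <<'E'
import sys,numpy as np,os
t,r,d,z=map(float,sys.argv[1:])
H=np.array([.627,-.198]);cy=np.array([.9964,.0851]);o=np.array([-.0851,.9964])
p=H+r*(-np.cos(t)*cy+np.sin(t)*o)-d*(np.sin(t)*cy+np.cos(t)*o)
os.system(f"python3 to.py {p[0]} {p[1]} {z} {94.88-np.degrees(t)}");print(p.round(4))
E
python3 beh.py .42 .115 .03 .235
```

```text
t 5.4833 pos [ 0.4986 -0.0959  0.1884] yaw 94.96 shift [-0.0019 -0.0932 -0.0465] rows 2.6 turn z 0.4214 F [0.1 0.2 2.2] w -1.2628477342971616e-05
[ 0.5085 -0.1885]
```

```bash
python3 -m inch '[[[0,0,0,0,0,-0.03,0],[0,0,0,0,0,-0.018,0],[0,0,0,-0.001,-0.031,0,0],[0,0,0,-0.001,-0.031,0,0],[0,0,0,0,-0.031,0,0]]]' >/dev/null; python3 -m inch '[[[0,0,0.105,0,0,0,0],[0,0,0.105,0,0,0,0],[0,0,0.105,0,0,0,0],[0,0,0.105,0,0,0,0],[0,0,0,0,0,0,0]]]'>/dev/null;python3 beh.py .42 .115 .03 .172
python3 - <<'E'
from bench import arm
import cv2
for n in("scene",):
    s=arm.snapshot(n)
    c=cv2.resize(s["frame"][90:240,160:380,::-1],None,fx=3.6,fy=3.6,interpolation=cv2.INTER_CUBIC);cv2.imwrite("pics/s2.png",c)
E
```

```text
t 6.3167 pos [ 0.5083 -0.1904  0.2351] yaw 70.47 shift [0.0005 0.0018 0.0631] rows 1.6 turn z -0.006 F [-0.8  0.5 -0.7] w 0.00047657458015598923
[ 0.5085 -0.1885]
```

View pics/s2.png

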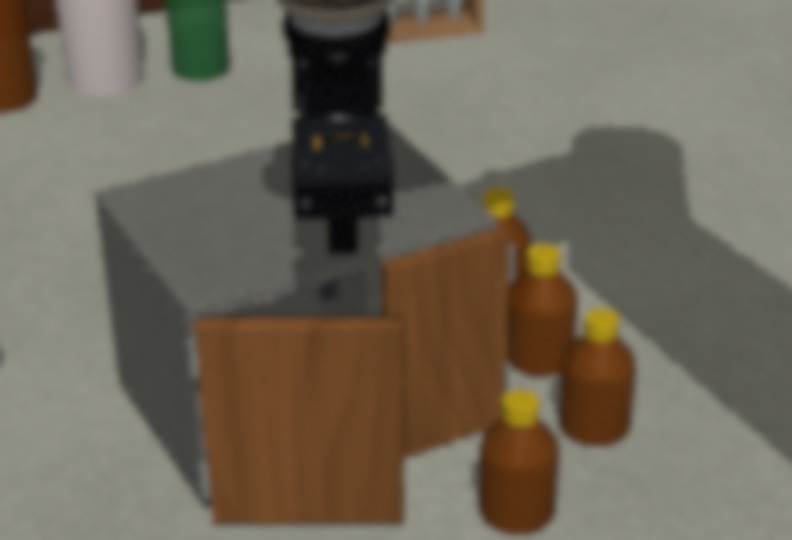

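The fingertip is at (343,250), above the gap. The door's top edge runs (197,320)–(402,320), well in front of it, and the narrow door is shut. I'll descend.

```bash
python3 - <<'E'
import pickle,numpy as np
from h import back
s=pickle.load(open("snap.pkl","rb"))["scene"]
H=np.array([.627,-.198]);cy=np.array([.9964,.0851]);o=np.array([-.0851,.9964])
for c in[(402,320),(197,320)]:
    p=back(s,(np.array(c)+.5)/3.6-.5+[160,90],.198);q=p[:2]-H;print(p,np.arctan2(q@o,-q@cy),np.hypot(*q))
E
python3 -m inch '[[[0,0,0,0,0,0.02,0],[0,0,0,0,0,0.02,0],[0,0,0,0,0,0.015,0],[0,0,0,0,0,0.008,0],[0,0,0,0,0,0,0]]]'|grep -E "eef|ft_|clock"; python3 beh.py .5 .115 .015 .172
```

```text
[ 0.48350748 -0.13425147  0.198     ] 0.5032741652857039 0.15701585923695424
[ 0.62353383 -0.19405035  0.198     ] 0.9357024482059139 0.0052549046822497475
clock: 6.78
eef_pos: [0.5078, -0.1898, 0.1704]
ft_force: [0.1, 0.5, 0.9]
t 6.7833 pos [ 0.5078 -0.1898  0.1704] yaw 70.9 shift [ 0.0005  0.0256 -0.0016] rows 0.6 turn z 0.0816 F [0.1 0.5 0.9] w 0.0006136526982419225
[ 0.5157 -0.1654]
```

```bash
python3 -m inch '[[[0,0,0.04,0,0.01,0,0],[0,0,0.04,0,0.01,0,0],[0,0,0,0.0005,0.005,0,0],[0,0,0.06,0.0007,0.0069,0,0],[0,0,0.06,0.0007,0.0069,0,0]]]'|grep -E "ft_|clock"; python3 -m inch '[[[0,0,0.06,0.0007,0.0069,0,0],[0,0,0.06,0.0007,0.0069,0,0],[0,0,0.06,0.0007,0.0069,0,0],[0,0,0.06,0.0007,0.0069,0,0],[0,0,0.06,0.0007,0.0069,0,0]]]'|grep -E "ft_|clock"; python3 beh.py .92 .115 .015 .172
```

```text
clock: 7.2
ft_force: [0.7, -1.1, 0.3]
clock: 7.62
ft_force: [-0.4, -3.4, 0.3]
t 7.6167 pos [ 0.5401 -0.1242  0.1726] yaw 42.11 shift [ 0.002  -0.0002  0.0006] rows 0.1 turn z -0.0009 F [-0.4 -3.4  0.3] w 8.46754311428671e-05
[ 0.5387 -0.1228]
```

```bash
python3 -m inch '[[[0,0,0.06,0.0007,0.0069,0,0],[0,0,0.06,0.0007,0.0069,0,0],[0,0,0.06,0.0007,0.0069,0,0],[0,0,0.06,0.0007,0.0069,0,0],[0,0,0.06,0.0007,0.0069,0,0]]]'|grep -E "ft_|clock"; python3 -m inch '[[[0,0,0.06,0.0007,0.0069,0,0],[0,0,0.06,0.0007,0.0069,0,0],[0,0,0.06,0.0007,0.0069,0,0],[0,0,0.06,0.0007,0.0069,0,0],[0,0,0,0,0,0,0]]]'|grep -E "ft_|clock";  python3 beh.py 1.52 .115 .015 .172
```

```text
clock: 8.03
ft_force: [-1.5, -3.5, 0.2]
clock: 8.45
ft_force: [-0.8, 0.8, -0.0]
t 8.45 pos [ 0.5915 -0.0895  0.1724] yaw 11.18 shift [0.0023 0.0056 0.0004] rows 0.2 turn z 0.0592 F [-0.8  0.8 -0. ] w 0.0006317969578589004
[ 0.5965 -0.0861]
```

```bash
python3 -m inch '[[[0,0,0.05,0.0007,0.006,0,0],[0,0,0.03,0,0.004,0,0],[0,0,0,0,0,0,0]]]'|grep -E "ft_|clock"
python3 - <<'E'
from bench import arm
import cv2
s=arm.snapshot("scene")
c=cv2.resize(s["frame"][110:290,160:400,::-1],None,fx=3.3,fy=3.3,interpolation=cv2.INTER_CUBIC);cv2.imwrite("pics/s3.png",c)
E
```

```text
clock: 8.7
ft_force: [-0.9, 0.9, 2.4]
```

View pics/s3.png

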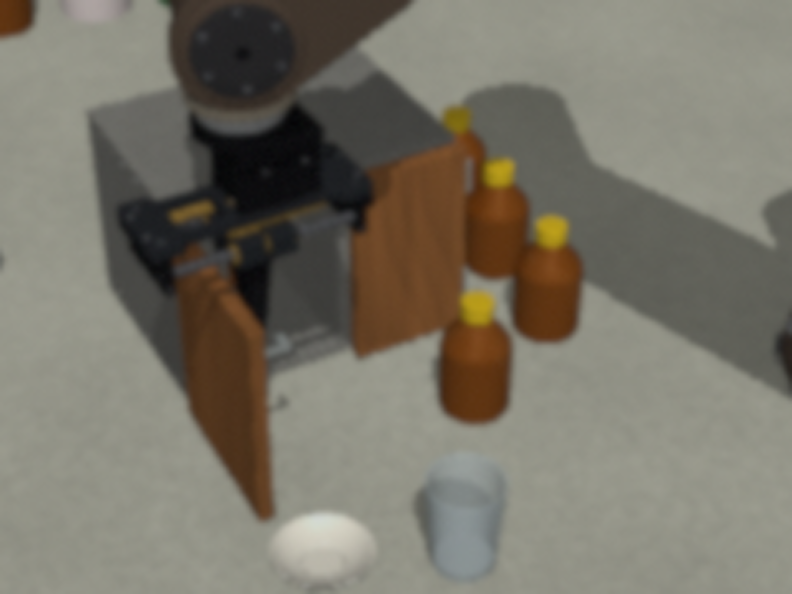

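The door stands wide open with its free edge at (265,330) top and (265,518) bottom. The narrow door is shut, and the bottle (475,360), beaker and dish are untouched. I'll compute the angle, then back away from the door (tool −y).

```bash
python3 - <<'E'
import pickle,numpy as np
from h import back
s=pickle.load(open("snap.pkl","rb"))["scene"]
H=np.array([.627,-.198]);cy=np.array([.9964,.0851]);o=np.array([-.0851,.9964])
for c,z in[((262,332),.198),((265,518),.004)]:
    p=back(s,(np.array(c)+.5)/3.3-.5+[160,110],z);q=p[:2]-H;print(p,np.arctan2(q@o,-q@cy),np.hypot(*q))
E
python3 beh.py 1.57 .115 .015 .172
python3 -m inch '[[[0,0,0,0,-0.01,0,0],[0,0,0,0,-0.02,0,0],[0,0,0,0,0,0,0]]]'|grep -E "eef|ft_|clock"
```

```text
[ 0.60868575 -0.03919143  0.198     ] 1.5411813977165318 0.15986110478882995
[ 0.61394029 -0.04310112  0.004     ] 1.5718847338583104 0.15544844735942548
t 8.75 pos [ 0.6004 -0.087   0.1721] yaw 6.8 shift [0.0021 0.002  0.0001] rows 0.1 turn z 0.0327 F [-0.8  0.4  1.3] w 0.00021345008342580168
[ 0.6022 -0.0847]
clock: 9.0
eef_pos: [0.5675, -0.0904, 0.1716]
ft_force: [0.8, 0.0, 0.3]
```

Angle is about 1.55. Now up and clear, then check.

```bash
python3 -m inch '[[[0,0,0,0,0,-0.03,0],[0,0,0,0,0,-0.03,0],[0,0,0,0,-0.035,-0.01,0],[0,0,0,0,-0.035,0,0],[0,0,0,0,-0.03,0,0]]]'|grep -E "eef|ft_|clock"; python3 -m inch '[[[0,0,0,0,0,0,0],[0,0,0,0,0,0,0],[0,0,0,0,0,0,0],[0,0,0,0,0,0,0],[0,0,0,0,0,0,0]]]'|grep -E "eef|ft_|clock"
python3 - <<'E'
from bench import arm
import cv2
s=arm.snapshot("scene")
c=cv2.resize(s["frame"][110:290,160:400,::-1],None,fx=3.3,fy=3.3,interpolation=cv2.INTER_CUBIC);cv2.imwrite("pics/s4.png",c)
E
```

```text
clock: 9.42
eef_pos: [0.4694, -0.1018, 0.2422]
ft_force: [0.5, -0.9, -0.0]
clock: 9.83
eef_pos: [0.4719, -0.1018, 0.2414]
ft_force: [0.4, -0.3, 0.2]
```

View pics/s4.png

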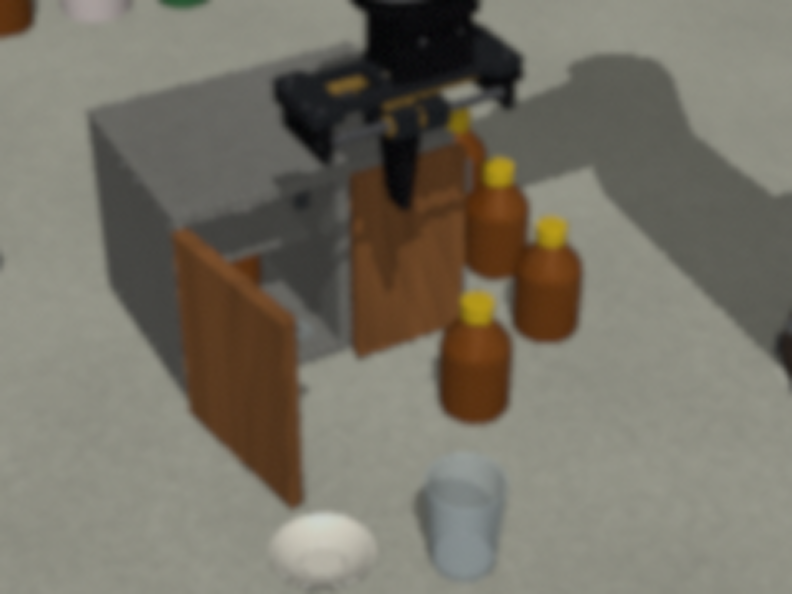

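The door settled back to about 1.4, as the task said it might. The gripper is clear of everything, the narrow door is shut, and the bottle, beaker and dish haven't moved. Handing in.

Run:
```python
import pickle,numpy as np
from h import back
s=pickle.load(open("snap.pkl","rb"))["scene"]
H=np.array([.627,-.198]);cy=np.array([.9964,.0851]);o=np.array([-.0851,.9964])
p=back(s,(np.array((295,505))+.5)/3.3-.5+[160,110],.004);q=p[:2]-H;a=np.arctan2(q@o,-q@cy);print(a)
from bench import arm
if a>1.3: print(arm.finish_job())
```

```text
1.3910822475618712
the job is handed in; nothing more can be done
None
```

The wide door was pressed free and pushed open from behind to about 1.55 rad, then settled back to about 1.39 rad; the narrow door stayed shut, nothing else moved, and the job was handed in at about 10 s (its verdict was not shown).

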